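Load and lock the contact plugs of a bench load station

TASK

Get the load station ready: lift its lever out of the shut notch, move it to the loading notch and let it drop in, then put every loose contact plug on the bench foot-down into a socket of its own, feeling about for the hidden hole until the plug drops fully home. When all plugs are home, lift the lever again and drop it into the locked notch so that the plate closes round the plugs, and leave the other things on the bench where they are.

Things in the scene. Friction and masses are not known exactly. Their poses are not given: they have to be found in the camera images.
- station: The load station, a fixture fixed to the bench. Origin on the table under the middle of its row of four sockets; z up, y along the row and along the travel of its steel plate; the lever is on the -x side. Its base covers x -52 to +77 mm, y +-190 mm, and on the lever side out to x -110 mm for y +-65 mm. A flat steel plate, 40 to 44 mm above the table, slides over the sockets. Shut, the plate sticks out to y = -219 mm; locked, to +204 mm.
- shift (a joint): Travel of steel plate and lever, m, to the station's +y; about 2 N of friction. Three notches, 2 mm play in each: 0 = shut (start; bars cover the sockets), 0.040 = loading (42 mm square windows stand over the nominal socket middles), 0.065 = locked (forked bars with 21 mm slots pass round the plug handles, over the brass feet of plugs that are home). Stops at -0.0025 and 0.0675.
- lift (a joint): How far the lever is lifted, m: 0 = dropped in a notch, up to 0.024. It passes the steel ribs between the notches only when lifted more than 0.016; a light spring and its weight (together some 2 to 3 N) pull it down.
- knob (a point): Centre of the lever's black round knob: upright cylinder, 24 mm across, 30 mm high, on a 10 mm steel shaft; moves with the lever. With the lever down it is 93 mm above the table, 88 mm from the socket row on the station's -x side, at station y = -33 mm + shift.
- socket1 (a point): Nominal middle of the first (-y end) socket, on the top face of its black block, 30 mm above the table, 80 mm from the next. The block has one round blind hole, 30 mm wide, 16 mm deep, with a 1 mm chamfer. The block is fixed for the run, but the hole lies anywhere up to 3.5 mm off this point along each of the station's x and y, different every time: feel for it.
- socket2 (a point): Nominal middle of the second socket, on the top face of its black block, 30 mm above the table, 80 mm from the next. The block has one round blind hole, 30 mm wide, 16 mm deep, with a 1 mm chamfer. The block is fixed for the run, but the hole lies anywhere up to 3.5 mm off this point along each of the station's x and y, different every time: feel for it.
- socket3 (a point): Nominal middle of the third socket, on the top face of its black block, 30 mm above the table, 80 mm from the next. The block has one round blind hole, 30 mm wide, 16 mm deep, with a 1 mm chamfer. The block is fixed for the run, but the hole lies anywhere up to 3.5 mm off this point along each of the station's x and y, different every time: feel for it.
- socket4 (a point): Nominal middle of the fourth (+y end) socket, on the top face of its black block, 30 mm above the table, 80 mm from the next. The block has one round blind hole, 30 mm wide, 16 mm deep, with a 1 mm chamfer. The block is fixed for the run, but the hole lies anywhere up to 3.5 mm off this point along each of the station's x and y, different every time: feel for it.
- plug1_mid (a point): Centre (half-way up, 37 mm above its foot) of a contact plug, 74 mm tall, about 0.13 kg, standing upright on the bench; all are alike. Below is a round brass foot 28 mm across and 24 mm high (lower edge chamfered 1.5 mm), above it a plain round grey handle 11 mm across and 50 mm high. z points up its axis. Fully home in a socket its centre is 51 mm above the table. May be absent.
- plug2_mid (a point): Centre (half-way up, 37 mm above its foot) of a contact plug, 74 mm tall, about 0.13 kg, standing upright on the bench; all are alike. Below is a round brass foot 28 mm across and 24 mm high (lower edge chamfered 1.5 mm), above it a plain round grey handle 11 mm across and 50 mm high. z points up its axis. Fully home in a socket its centre is 51 mm above the table. May be absent.
- plug3_mid (a point): Centre (half-way up, 37 mm above its foot) of a contact plug, 74 mm tall, about 0.13 kg, standing upright on the bench; all are alike. Below is a round brass foot 28 mm across and 24 mm high (lower edge chamfered 1.5 mm), above it a plain round grey handle 11 mm across and 50 mm high. z points up its axis. Fully home in a socket its centre is 51 mm above the table. May be absent.
- plug4_mid (a point): Centre (half-way up, 37 mm above its foot) of a contact plug, 74 mm tall, about 0.13 kg, standing upright on the bench; all are alike. Below is a round brass foot 28 mm across and 24 mm high (lower edge chamfered 1.5 mm), above it a plain round grey handle 11 mm across and 50 mm high. z points up its axis. Fully home in a socket its centre is 51 mm above the table. May be absent.
- capacitor_a: bystander: black round capacitor standing on end, 30 mm wide, 40 mm high; origin under it
- capacitor_b: bystander: black round capacitor standing on end, 25 mm wide, 32 mm high; origin under it
- heatsink: bystander: finned aluminium heat sink, 80 x 100 x 45 mm; origin under its middle
- solder_reel: bystander: steel reel lying flat, 60 mm across, 35 mm high; origin under it
- screwdriver: bystander: screwdriver lying along its x
- memory_stick: bystander: memory stick, 52 x 18 x 9 mm
- adapter: bystander: white adapter box, 110 x 55 x 28 mm
Mind the look-alikes: they are no part of the job. What is shaped like the part that bears plug1_mid but green or red is not meant.

How it is judged (in metres and radians):
On the way, in this order (a step that is already met when the one before it is completed fails the run):
1. the lever rests in the loading notch (value of joint shift between 0.0365 and 0.0435 m and value of joint lift below 0.004 m), for 0.2 s.
2. with the lever in the loading notch, every plug is fully home in a socket (all of step 1 and z of each of plug1_mid, plug2_mid, plug3_mid, plug4_mid in the frame of station below 0.054 m and angle between each of plug1_mid, plug2_mid, plug3_mid, plug4_mid's own z axis and vertical below 0.15 rad and (horizontal distance between plug1_mid and socket1 below 0.008 m or horizontal distance between plug1_mid and socket2 below 0.008 m or horizontal distance between plug1_mid and socket3 below 0.008 m or horizontal distance between plug1_mid and socket4 below 0.008 m) and (horizontal distance between plug2_mid and socket1 below 0.008 m or horizontal distance between plug2_mid and socket2 below 0.008 m or horizontal distance between plug2_mid and socket3 below 0.008 m or horizontal distance between plug2_mid and socket4 below 0.008 m) and (horizontal distance between plug3_mid and socket1 below 0.008 m or horizontal distance between plug3_mid and socket2 below 0.008 m or horizontal distance between plug3_mid and socket3 below 0.008 m or horizontal distance between plug3_mid and socket4 below 0.008 m) and (horizontal distance between plug4_mid and socket1 below 0.008 m or horizontal distance between plug4_mid and socket2 below 0.008 m or horizontal distance between plug4_mid and socket3 below 0.008 m or horizontal distance between plug4_mid and socket4 below 0.008 m)), for 0.2 s.
At the end, for the whole second after the job is handed in: The lever is dropped in the locked notch (shift 0.065 within 3.5 mm, lift under 4 mm) and every plug present stands in a socket: its centre less than 54 mm above the station's underside (fully home is 51), within 8 mm of that socket's nominal middle, within 0.15 rad of upright, and at rest (value of joint shift between 0.0615 and 0.0685 m and value of joint lift below 0.004 m and z of each of plug1_mid, plug2_mid, plug3_mid, plug4_mid in the frame of station below 0.054 m and angle between each of plug1_mid, plug2_mid, plug3_mid, plug4_mid's own z axis and vertical below 0.15 rad and (horizontal distance between plug1_mid and socket1 below 0.008 m or horizontal distance between plug1_mid and socket2 below 0.008 m or horizontal distance between plug1_mid and socket3 below 0.008 m or horizontal distance between plug1_mid and socket4 below 0.008 m) and (horizontal distance between plug2_mid and socket1 below 0.008 m or horizontal distance between plug2_mid and socket2 below 0.008 m or horizontal distance between plug2_mid and socket3 below 0.008 m or horizontal distance between plug2_mid and socket4 below 0.008 m) and (horizontal distance between plug3_mid and socket1 below 0.008 m or horizontal distance between plug3_mid and socket2 below 0.008 m or horizontal distance between plug3_mid and socket3 below 0.008 m or horizontal distance between plug3_mid and socket4 below 0.008 m) and (horizontal distance between plug4_mid and socket1 below 0.008 m or horizontal distance between plug4_mid and socket2 below 0.008 m or horizontal distance between plug4_mid and socket3 below 0.008 m or horizontal distance between plug4_mid and socket4 below 0.008 m) and linear speed of each of plug1, plug2, plug3, plug4 below 0.02 m/s); the robot touches nothing.
It fails at once if one of the other things on the bench (bystanders) is moved by more than 40 mm (distance of any of capacitor_a, capacitor_b, heatsink, solder_reel, screwdriver, memory_stick, adapter from where it was at the start of the episode above 0.04 m).
Of plug1, plug2, plug3, plug4 only 3 to 4 are there at a start; the rules pass over those that are not, and their reading is None.
At some moment in a run one of plug1, plug2, plug3, plug4 may be knocked a few centimetres aside while the robot is not near it.
It also fails if it takes over 210 s, if anything falls off the work surface, if the arm or the gripper's body presses on something with over 40 N, if the wrist force passes 120 N, or if a joint passes its speed limit or range.

ROBOT

A 6-joint arm with a two-finger parallel gripper is mounted at the origin on the work surface. World frame = base frame: x ahead of the robot, y to its left, z up, the work surface at z = 0. Lengths are in mm, angles in rad, forces in N, time in s.
With the tool pointing down it reaches from about 350 to 775 mm from the base axis. Payload 7.3 kg.
Tool frame: the origin (TCP) lies midway between the tips of the shut fingers; the grasp point (between the pads) lies 19 mm behind it; z points along the fingers, y is the line along which they close (so a half turn about z gives the same grasp; the last joint's range is limited). The gripper opens to 92 mm and grips with 3 to 60 N. Pads are 19 mm wide; open, the fingers measure 130 mm over their backs; the gripper's body (75 mm by 190 mm) begins 47 mm behind the grasp point.
Start: joints at [-1.494, 0.342, 1.524, -0, 1.275, -0.146], TCP at [116.026, -512.038, 226.741] pointing down, gripper open.
Joint ranges: [-2.53, 2.53], [-0.77, 2.02], [0.04, 2.7], [-1, 4.14], [0.28, 2.66], [-3.11, 3.11]. Speed limits (rad/s): [2.57, 2.57, 3.14, 3.14, 3.14, 3.14].

INTERFACE

Orientations are given as a unit quaternion [w, x, y, z].
In Python, from bench import get_obs, viewer, order gives the robot as it stands.
- The arm moves only by the tool drive_tool, never from a script. Its argument "series" is text: rows parted by semicolons, each of 7 numbers parted by spaces: the shift along the tool's x, y, z in cm, then the turn, a rotation vector about the tool's x, y, z in degrees, then the closure, from 0 (fully open) to 1 (shut). In form: x y z ax ay az grip; .... A call has 1 to 5 rows; each row shifts and turns the commanded pose from where the row before left it, along the tool's axes as they then stand; what a row does not reach is not made up. A row lasts 1/12 s, in which the tool goes at most 41.7 mm and 7.16 degrees, less where a joint would pass 70% of its speed; a pose out of reach is approached as far as the arm can. A call with a gripper value outside its range is refused whole. The fingers move at their own pace and stop on an object; the grip force is fixed at half the most. Time passes only in rows, so rows that do not move let the fingers close. It gives the time, the measured TCP pose, the force, the opening and the grip force at its end, in the units of the state.
- get_obs(): the state, without advancing time (a new reading comes with each control period).
- viewer.capture(name): name is "scene" or "top" or "wrist"; returns the picture (420x560x3 uint8, red, green, blue); there is no depth.
- viewer.get_calibration(name): a dict with "fx", "fy", "cx", "cy" (pixels), "dist" ([k1, k2, p1, p2, k3] as OpenCV has them; the pictures are not rectified), "view" (4x4, takes a point from world to camera coordinates). Camera axes: x right, y down, z forward; pixel columns grow to the right and rows downward; lengths in mm; the calibration is good to about 2 mm. A picture is of the moment at which its call begins: read the wrist's pose just before it. get_calibration takes no time and is no camera call; for the wrist camera it gives the pose at the moment of the call.
- order.job_done(): hands the job in; it is judged then, once.
The state is a dict: "clock": time; "joints": joint angles; "joint_velocities": joint speeds; "tau": joint torques, N m; "position": TCP position; "orientation": TCP orientation; "wrist_force": force on the tool from outside, world axes, zero at the start; "ft_torque": the same for the moment, N m; "width": opening from 0.0 (shut) to 1.0 (fully open); "gripper_force": force on a finger pad.
Only numpy, scipy, OpenCV 4.12 (cv2) and the standard library are available. Lean on these libraries where they do the work, as an engineer would, in place of code of your own. Each camera call takes 0.05 s, during which the arm holds its last target. There are 200 camera calls.

## Working session

There is one attempt and no reset: what is moved stays moved. The work goes in short steps, Python scripts to look and compute and a tool call to move; the robot and the scene stay as the last step left them, time stands still between calls to the robot, and variables do not carry over. Pictures are saved under pics/ and viewed, at most 14 in all, crops included, and the job is handed in when it is done.

Besides the shell and the picture viewer there is one more tool, called after "Request:" by a JSON object that holds its "name" and its "arguments". drive_tool: Moves the arm, as the interface text tells. Its arguments: {"type":"object","properties":{"series":{"type":"string"}},"required":["series"]}

```bash
mkdir -p pics; ls; cat > h.py <<'E'
import numpy as np,cv2
from bench import get_obs,viewer,order
def cap(n,f=None):
    c=viewer.get_calibration(n); im=viewer.capture(n)
    if f: cv2.imwrite('pics/'+f,im[:,:,::-1])
    return im,c
def ray(c,uv):
    K=np.array([[c['fx'],0,c['cx']],[0,c['fy'],c['cy']],[0,0,1]]);V=np.array(c['view'])
    p=cv2.undistortPoints(np.array(uv,float).reshape(-1,1,2),K,np.array(c['dist'])).reshape(-1,2)
    d=np.c_[p,np.ones(len(p))]@V[:3,:3]; return -V[:3,:3].T@V[:3,3],d
def onz(c,uv,z):
    o,d=ray(c,uv); return o+d*((z-o[2])/d[:,2])[:,None]
def proj(c,P):
    K=np.array([[c['fx'],0,c['cx']],[0,c['fy'],c['cy']],[0,0,1]]);V=np.array(c['view'])
    return cv2.projectPoints(np.array(P,float).reshape(-1,3),cv2.Rodrigues(V[:3,:3])[0],V[:3,3],K,np.array(c['dist']))[0].reshape(-1,2)
E
python3 - <<'E'
from h import *
for n in('scene','top'):
    im,c=cap(n,n+'0.png'); print(n,np.round(ray(c,[[280,210]])[0]),np.round(c['view'],2).tolist())
o=get_obs();print({k:np.round(v,3).tolist() for k,v in o.items()})
E
```

```text
pics
scene [1022.  521.  573.] [[-0.73, 0.68, 0.0, 391.38], [0.37, 0.4, -0.84, -108.54], [-0.57, -0.61, -0.55, 1216.16], [0.0, 0.0, 0.0, 1.0]]
top [ 350.  -27. 1331.] [[0.02, -1.0, -0.0, -27.33], [-0.99, -0.02, -0.14, 538.31], [0.14, 0.01, -0.99, 1266.36], [0.0, 0.0, 0.0, 1.0]]
{'clock': 0.1, 'joints': [-1.494, 0.343, 1.525, -0.0, 1.275, -0.146], 'joint_velocities': [0.0, -0.001, -0.002, -0.002, -0.0, -0.001], 'tau': [0.002, -43.2, -24.469, 0.072, 0.053, -0.0], 'position': [115.996, -511.658, 226.129], 'orientation': [-0.001, 0.994, 0.111, 0.0], 'wrist_force': [0.582, -0.404, 0.675], 'ft_torque': [0.035, -0.026, -0.017], 'gripper_force': 0.0, 'width': 1.002}
```

View pics/top0.png

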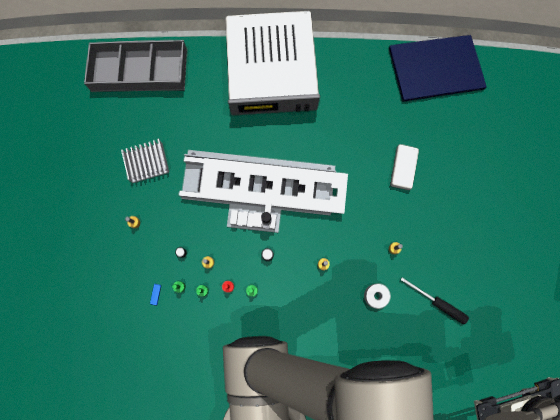

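View pics/scene0.png

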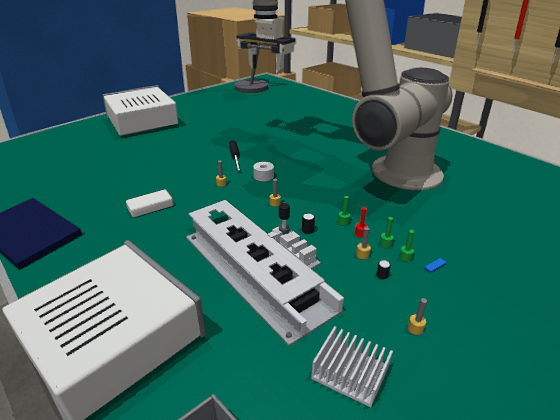

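Top view: there are four brass/grey plugs at (132,222), (207,262), (323,264) and (396,248). The green ones at (178,287), (201,291), (252,291) and the red one at (228,287) are look-alikes, not meant because of their colour. The black/white cylinders at (180,252) and (267,255) are capacitors. The station lies across the middle with its knob at (266,217), and the plate sticks out to the right, so -y is on the right.

```bash
python3 - <<'E'
from h import *
im=cv2.imread('pics/top0.png'); 
cv2.imwrite('pics/crop1.png',cv2.resize(im[140:305,115:415],None,fx=2.65,fy=2.65,interpolation=cv2.INTER_CUBIC))
for n in('top','scene'):
    im=cv2.imread(f'pics/{n}0.png'); c=viewer.get_calibration(n)
    h=cv2.cvtColor(im,cv2.COLOR_BGR2HSV); m=cv2.inRange(h,(12,120,120),(32,255,255))
    N,l,s,ce=cv2.connectedComponentsWithStats(m)
    for i in range(1,N):
        if s[i,4]>15: print(n,ce[i].round(1),s[i].tolist(),onz(c,[ce[i]],14).round()[0])
c=viewer.get_calibration('top')
print('knob',onz(c,[[266,217]],108).round())
im=cv2.imread('pics/top0.png')
m=((im.min(2)>185)&(np.ptp(im,2)<25)).astype(np.uint8); m[:140]=0;m[245:]=0;m[:,:170]=0;m[:,360:]=0
N,l,s,ce=cv2.connectedComponentsWithStats(m);i=1+np.argmax(s[1:,4])
cn=max(cv2.findContours((l==i).astype(np.uint8),0,2)[0],key=cv2.contourArea)
r=cv2.minAreaRect(onz(c,cn.reshape(-1,2),44)[:,:2].astype(np.float32));print('plate',r,cv2.boxPoints(r).round().tolist())
E
```

```text
top [133.3 221.7] [128, 217, 10, 10, 67] [512. 341.  14.]
top [394.2 247.8] [390, 242, 11, 12, 72] [ 458. -315.   14.]
top [208.5 262.2] [202, 256, 12, 12, 76] [415. 146.  14.]
top [322.8 264.1] [318, 258, 11, 12, 79] [ 415. -136.   14.]
scene [323.1  19.9] [312, 7, 21, 27, 417] [-2070. -2183.    14.]
scene [233.7  51. ] [221, 14, 33, 68, 427] [ -598. -1638.    14.]
scene [224.9  43.6] [222, 19, 7, 57, 101] [ -702. -1873.    14.]
scene [318.5  79.4] [303, 70, 31, 21, 378] [-504. -824.   14.]
scene [284.6  73.7] [277, 72, 18, 4, 35] [ -452. -1013.    14.]
scene [219.7 180. ] [216, 175, 10, 11, 60] [ 463. -319.   14.]
scene [273.6 199.4] [270, 194, 10, 12, 80] [ 421. -140.   14.]
scene [362.5 250.7] [357, 243, 14, 16, 119] [420. 146.  14.]
scene [416.4 324.5] [410, 315, 16, 19, 191] [516. 340.  14.]
knob [[517.   4. 108.]]
plate ((598.8907470703125, 15.0518798828125), (407.6097717285156, 117.41120147705078), 84.49002838134766) [[521.0, -182.0], [638.0, -193.0], [677.0, 212.0], [560.0, 224.0]]
```

View pics/crop1.png

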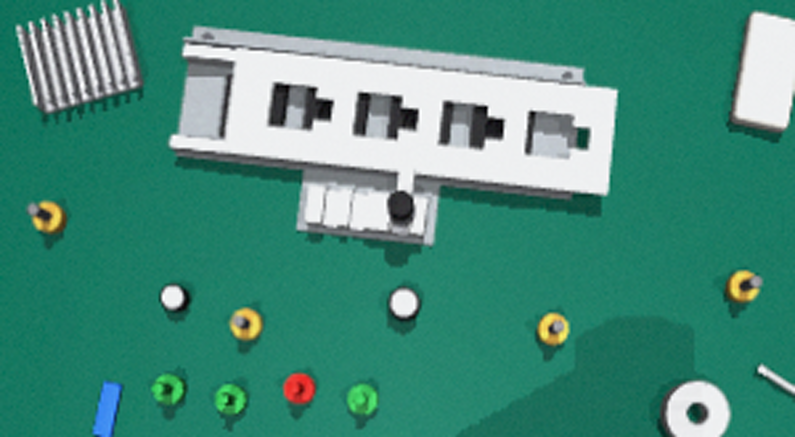

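Enlarged crop: brass-footed plugs with grey handles at (48,217), (245,323), (553,328) and (743,286). The lever's black knob is at (400,205), in the rightmost notch (shut). First move: turn the tool to the station's yaw (about -5.5°) and head for the knob.

Request:
{"name": "drive_tool", "arguments": {"series": "0 0 0 0 0 6.1 0; 0 0 0 0 0 6.1 0; 0 0 0 0 0 6.1 0; 2.1 -3.4 0 0 0 0 0; 2.1 -3.4 0 0 0 0 0"}}

```text
clock: 0.52
position: [164.0, -448.2, 225.8]
orientation: [-0.001, 0.999, -0.05, -0.0]
wrist_force: [1.1, 0.1, 0.1]
width: 0.997
gripper_force: 0.0
```

Request:
{"name": "drive_tool", "arguments": {"series": "2.1 -3.4 0 0 0 0 0; 2.1 -3.4 0 0 0 0 0; 2.1 -3.4 0 0 0 0 0; 2.1 -3.4 0 0 0 0 0; 2.1 -3.4 0 0 0 0 0"}}

```text
clock: 0.93
position: [285.9, -287.5, 226.6]
orientation: [-0.0, 0.999, -0.049, -0.0]
wrist_force: [1.4, -0.3, -0.5]
width: 1.001
gripper_force: 0.0
```

Request:
{"name": "drive_tool", "arguments": {"series": "2.1 -3.4 0 0 0 0 0; 2.1 -3.4 0 0 0 0 0; 2.1 -3.4 0 0 0 0 0; 2.1 -3.4 0 0 0 0 0; 2.1 -3.4 0 0 0 0 0"}}

```text
clock: 1.35
position: [406.8, -128.3, 226.6]
orientation: [0.0, 0.999, -0.048, -0.0]
wrist_force: [1.0, -1.1, -0.1]
width: 0.999
gripper_force: 0.0
```

Request:
{"name": "drive_tool", "arguments": {"series": "2.1 -3.4 0 0 0 0 0; 2.1 -3.4 0 0 0 0 0; 0 0 0 0 0 0 0; 0 0 0 0 0 0 0; 0 0 0 0 0 0 0"}}

```text
clock: 1.77
position: [454.1, -66.6, 226.3]
orientation: [0.0, 0.999, -0.048, -0.001]
wrist_force: [-0.6, -0.6, -1.4]
width: 0.999
gripper_force: 0.0
```

```bash
python3 - <<'E'
from h import *
im,c=cap('wrist','w1.png'); o=get_obs();print({k:np.round(v,3).tolist() for k,v in o.items()});print(ray(c,[[280,210]]))
print(proj(c,[[517,4,108],[608,28,44]]))
E
```

```text
{'clock': 1.817, 'joints': [-0.314, 0.222, 1.694, -0.0, 1.226, 1.354], 'joint_velocities': [-0.023, -0.007, 0.002, 0.003, -0.002, 0.003], 'tau': [0.896, -36.013, -24.093, 0.101, -0.075, 0.001], 'position': [453.922, -67.166, 226.408], 'orientation': [0.0, 0.999, -0.049, -0.001], 'wrist_force': [-0.077, 0.205, -0.023], 'ft_torque': [0.022, -0.002, 0.003], 'gripper_force': 0.0, 'width': 1.006}
(array([528.39950668, -73.33884209, 384.48742739]), array([[-0.30488475,  0.0308453 , -0.95233214]]))
[[198.80327367 137.91796529]
 [178.27108089  48.99445619]]
```

View pics/w1.png

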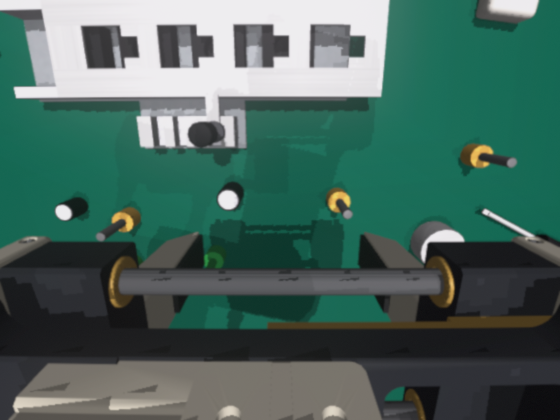

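Wrist view: the knob top is near (203,133). The windows are centred at about (101,46), (177,46), (253,46) and (329,46), in a level row, so the tool yaw matches the station.

```bash
python3 - <<'E'
from h import *
c=viewer.get_calibration('wrist');im=cv2.imread('pics/w1.png')
w=onz(c,[[101,46.5],[177,46.5],[253,46.5],[329,46.5]],44);print(w.round(1))
print('knob',onz(c,[[203,133]],108).round(1))
h=cv2.cvtColor(im,cv2.COLOR_BGR2HSV)
m=cv2.inRange(h,(12,120,100),(32,255,255));N,l,s,ce=cv2.connectedComponentsWithStats(m)
for i in range(1,N):
    if s[i,4]>40:print(ce[i].round(),s[i].tolist(),onz(c,[ce[i]],16)[0].round(1))
v=w[0]-w[3];v=v[:2]/np.linalg.norm(v[:2]);print('y axis',v,np.degrees(np.arctan2(-v[0],v[1])),'pitch',np.linalg.norm(w[0]-w[3])/3)
x=np.array([v[1],-v[0]]);
print('O from win',w.mean(0)[:2]+40*v,'from knob', onz(c,[[203,133]],108)[0,:2]+88*x+33*v)
E
```

```text
[[ 619.   108.8   44. ]
 [ 610.6   28.1   44. ]
 [ 602.6  -52.    44. ]
 [ 594.9 -132.    44. ]]
knob [[521.   -1.3 108. ]]
[479. 155.] [470, 145, 23, 22, 329] [ 458.9 -319.8   16. ]
[337. 199.] [328, 189, 22, 23, 293] [ 418.1 -138.4   16. ]
[125. 219.] [112, 208, 23, 24, 301] [417.9 147.1  16. ]
[113. 283.] [109, 259, 12, 48, 215] [322.7 187.9  16. ]
[449. 283.] [442, 260, 13, 44, 214] [ 276.  -294.4   16. ]
y axis [0.0996242  0.99502513] -5.7175307306644525 pitch 80.69001706243007
O from win [610.77066538  28.0250741 ] from knob [611.84710329  22.76554406]
```

Request:
{"name": "drive_tool", "arguments": {"series": "2 -2.5 1 0 0 0 0; 1.9 -2.5 2 0 0 0 0; 1.9 -2.5 2 0 0 0 0.4; 0 0 3.4 0 0 0 0.4; 0 0 3.4 0 0 0 0.4"}}

```text
clock: 2.23
position: [520.5, 1.8, 108.1]
orientation: [0.0, 0.999, -0.049, 0.001]
wrist_force: [-0.2, -0.3, -0.9]
width: 0.832
gripper_force: 0.0
```

Request:
{"name": "drive_tool", "arguments": {"series": "0 0 3.3 0 0 0 0.4; 0 0 0 0 0 0 0.4; 0 0 0 0 0 0 0.8; 0 0 0 0 0 0 0.8; 0 0 0 0 0 0 0.8"}}

```text
clock: 2.65
position: [521.0, 1.5, 78.1]
orientation: [0.0, 0.999, -0.049, 0.002]
wrist_force: [0.6, -0.8, -0.1]
width: 0.471
gripper_force: 0.0
```

Request:
{"name": "drive_tool", "arguments": {"series": "0 0 0 0 0 0 0.8; 0 0 0 0 0 0 0.8; 0 0 0 0 0 0 0.8; 0 0 0 0 0 0 0.8; 0 0 0 0 0 0 0.8"}}

```text
clock: 3.07
position: [520.2, 2.4, 76.7]
orientation: [0.0, 0.999, -0.048, 0.001]
wrist_force: [-2.2, 0.5, 6.1]
width: 0.256
gripper_force: 30.0
```

```bash
python3 - <<'E'
from h import *
im,c=cap('wrist','w2.png')
E
```

```text
(no output)
```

View pics/w2.png

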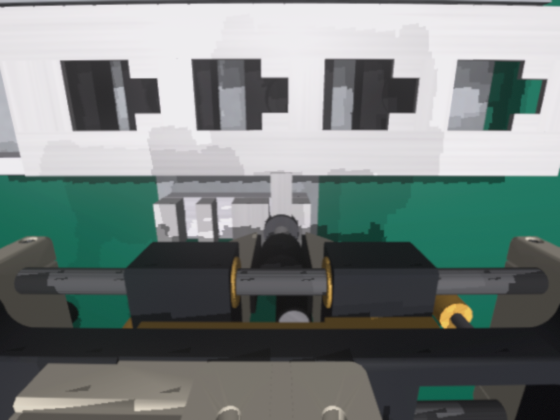

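The knob is held (opening 23.6 mm, which matches its 24 mm diameter). I'll lift it and shift it 40 mm.

Request:
{"name": "drive_tool", "arguments": {"series": "0 0 -0.7 0 0 0 0.8; 0 0 -0.7 0 0 0 0.8; 0 0 -0.7 0 0 0 0.8; 0 0 0 0 0 0 0.8; 0 0 0 0 0 0 0.8"}}

```text
clock: 3.53
position: [520.0, 2.4, 97.2]
orientation: [0.0, 0.999, -0.048, 0.001]
wrist_force: [3.4, -0.4, -3.3]
width: 0.257
gripper_force: 30.0
```

Request:
{"name": "drive_tool", "arguments": {"series": "0 -1 0 0 0 0 0.8; 0 -1 0 0 0 0 0.8; 0 -1 0 0 0 0 0.8; 0 -1 0 0 0 0 0.8; 0 0 0 0 0 0 0.8"}}

```text
clock: 3.95
position: [524.0, 44.4, 96.7]
orientation: [-0.0, 0.999, -0.048, 0.001]
wrist_force: [5.1, 0.8, -2.6]
width: 0.252
gripper_force: 30.0
```

Request:
{"name": "drive_tool", "arguments": {"series": "0 0 0 0 0 0 0.8; 0 0 0 0 0 0 0.8; 0 0 0 0 0 0 0.8; 0 0 0 0 0 0 0.8; 0 0 0 0 0 0 0.8"}}

```text
clock: 4.37
position: [523.9, 43.4, 96.6]
orientation: [-0.0, 0.999, -0.048, 0.001]
wrist_force: [5.8, 0.5, -2.8]
width: 0.257
gripper_force: 30.0
```

Request:
{"name": "drive_tool", "arguments": {"series": "0 0.05 0.7 0 0 0 0.8; 0 0 0.7 0 0 0 0.8; 0 0 0.6 0 0 0 0.8; 0 0 0 0 0 0 0.8; 0 0 0 0 0 0 0.8"}}

```text
clock: 4.78
position: [523.9, 42.2, 76.8]
orientation: [-0.0, 0.999, -0.048, 0.001]
wrist_force: [4.9, 1.1, 4.7]
width: 0.254
gripper_force: 30.0
```

Lever is down in the loading notch (z back to 76.8 mm, 40 mm along). Releasing it and going above the plug at (417,146).

Request:
{"name": "drive_tool", "arguments": {"series": "0 0 0 0 0 0 0.5; 0 0 0 0 0 0 0.5; 0 0 0 0 0 0 0.5; 0 0 -2 0 0 0 0.5; 0 0 -3 0 0 0 0.5"}}

```text
clock: 5.2
position: [520.4, 41.9, 124.0]
orientation: [0.0, 0.999, -0.048, -0.004]
wrist_force: [1.0, -0.2, -0.5]
width: 0.497
gripper_force: 0.0
```

Request:
{"name": "drive_tool", "arguments": {"series": "0 0 -3 0 0 0 0.5; -2.9 -2.3 0 0 0 0 0.6; -2.9 -2.3 0 0 0 0 0.6; -2.9 -2.3 0 0 0 0 0.6; -2.9 -2.4 0 0 0 0 0.6"}}

```text
clock: 5.62
position: [414.7, 146.0, 156.2]
orientation: [0.0, 0.999, -0.049, -0.001]
wrist_force: [0.2, 0.6, 0.4]
width: 0.401
gripper_force: 0.0
```

Request:
{"name": "drive_tool", "arguments": {"series": "0 0 0 0 0 0 0.6; 0 0 0 0 0 0 0.6; 0 0 0 0 0 0 0.6"}}

```text
clock: 5.87
position: [416.9, 145.4, 156.6]
orientation: [0.0, 0.999, -0.048, -0.0]
wrist_force: [-0.1, -0.3, 0.5]
width: 0.401
gripper_force: 0.0
```

```bash
cat >> h.py <<'E'
def brass(n='top'):
    im,c=cap(n);h=cv2.cvtColor(im,cv2.COLOR_RGB2HSV)
    m=cv2.inRange(h,(12,120,120),(32,255,255));N,l,s,ce=cv2.connectedComponentsWithStats(m)
    for i in range(1,N):
        if s[i,4]>25:
            cn=np.argwhere(l==i)[:,::-1].astype(np.float32); (u,r)=cv2.minEnclosingCircle(cn)
            p=onz(c,[u],14)[0]
            if 300<np.hypot(*p[:2])<800: print(n,np.round(u),s[i,4],p.round(1))
E
python3 - <<'E'
from h import *
brass();brass('scene')
im,c=cap('wrist','w3.png'); o=get_obs();print(np.round(o['position'],1),o['width'],o['wrist_force'])
E
```

```text
top [134. 220.] 38 [516.4 341.   14. ]
top [395. 248.] 72 [ 458.5 -317.3   14. ]
top [323. 264.] 79 [ 415.9 -138.    14. ]
scene [221. 180.] 60 [ 460.7 -316.7   14. ]
scene [274. 199.] 78 [ 419.  -141.2   14. ]
scene [363. 250.] 117 [418.7 145.9  14. ]
scene [416. 324.] 190 [514.5 339.1  14. ]
[417.5 144.8 156.4] 0.4038803978941509 [ 0.03519451  0.26292775 -0.62968963]
```

View pics/w3.png

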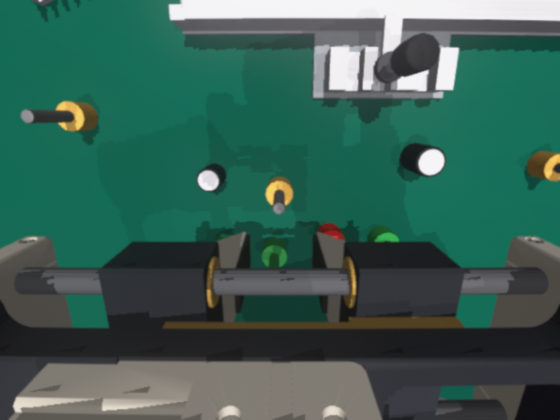

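Wrist view: the brass plug is centred between the fingers (foot (279,193), handle tip (279,208)). The green one at (275,256) is the look-alike behind it.

```bash
python3 - <<'E'
from h import *
c=viewer.get_calibration('wrist')
print(onz(c,[[279,208]],74).round(1),onz(c,[[279,193]],14).round(1))
E
```

```text
[[416.8 146.5  74. ]] [[414.7 147.   14. ]]
```

Request:
{"name": "drive_tool", "arguments": {"series": "0 0 3.5 0 0 0 0.6; 0 0 3.5 0 0 0 0.6; 0 0 3.5 0 0 0 0.6; 0 0 1.1 0 0 0 0.6; 0 0 0 0 0 0 0.6"}}

```text
clock: 6.43
position: [415.2, 144.3, 37.7]
orientation: [0.001, 0.999, -0.049, -0.003]
wrist_force: [0.1, -0.2, 0.4]
width: 0.401
gripper_force: 0.0
```

Request:
{"name": "drive_tool", "arguments": {"series": "0 0 0 0 0 0 1; 0 0 0 0 0 0 1; 0 0 0 0 0 0 1; 0 0 0 0 0 0 1; 0 0 0 0 0 0 1"}}

```text
clock: 6.85
position: [417.5, 145.6, 41.6]
orientation: [-0.0, 0.999, -0.048, 0.001]
wrist_force: [0.5, -0.4, 0.7]
width: 0.109
gripper_force: 30.0
```

Request:
{"name": "drive_tool", "arguments": {"series": "0 0 0 0 0 0 1; 0 0 0 0 0 0 1; 0 0 0 0 0 0 1"}}

```text
clock: 7.1
position: [417.6, 145.6, 41.5]
orientation: [-0.0, 0.999, -0.048, 0.001]
wrist_force: [-0.3, -1.2, 7.3]
width: 0.107
gripper_force: 30.0
```

Request:
{"name": "drive_tool", "arguments": {"series": "0 0 -2 0 0 0 1; 0 0 -3.3 0 0 0 1; 0 0 -3.3 0 0 0 1; 1.7 0.5 0 0 0 0 1; 3.4 1 0 0 0 0 1"}}

```text
clock: 7.52
position: [464.8, 126.7, 128.8]
orientation: [-0.0, 0.999, -0.047, 0.001]
wrist_force: [-0.4, 1.4, -2.1]
width: 0.111
gripper_force: 30.0
```

Request:
{"name": "drive_tool", "arguments": {"series": "3.4 1 0 0 0 0 1; 3.4 1 0 0 0 0 1; 3.4 1 0 0 0 0 1; 3.4 1 0 0 0 0 1; 1.7 0.5 0 0 0 0 1"}}

```text
clock: 7.93
position: [617.1, 64.2, 126.3]
orientation: [0.0, 0.999, -0.049, 0.001]
wrist_force: [-1.1, 1.1, -0.6]
width: 0.11
gripper_force: 30.0
```

Request:
{"name": "drive_tool", "arguments": {"series": "0 0 0 0 0 0 1; 0 0 0 0 0 0 1; 0 0 0 0 0 0 1; 0 0 0 0 0 0 1"}}

```text
clock: 8.27
position: [612.9, 66.8, 126.6]
orientation: [0.0, 0.999, -0.048, -0.001]
wrist_force: [0.5, 1.5, -1.1]
width: 0.108
gripper_force: 30.0
```

```bash
python3 - <<'E'
from h import *
im,c=cap('wrist','w4.png'); o=get_obs();print(np.round(o['position'],1),o['width'],o['wrist_force'])
im,c=cap('scene'); cv2.imwrite('pics/s4.png',cv2.resize(im[150:350,170:370,::-1],None,fx=3,fy=3))
E
```

```text
[613.1  66.8 126.8] 0.11222689902350881 [ 0.71711368 -0.09585772 -0.04945117]
```

View pics/s4.png

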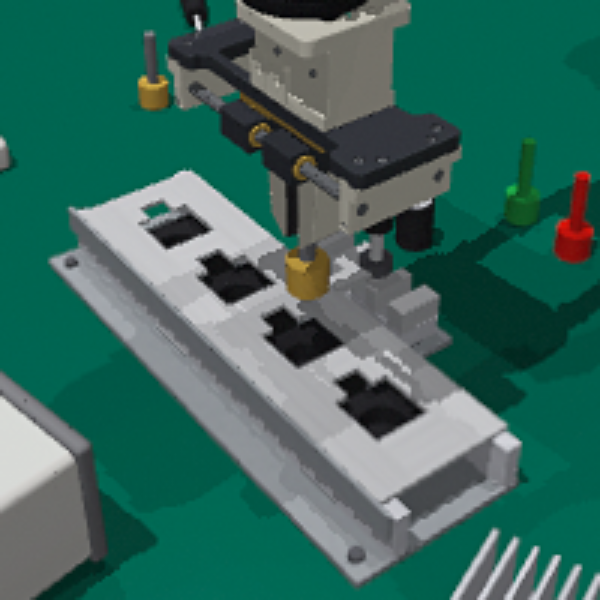

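View pics/w4.png

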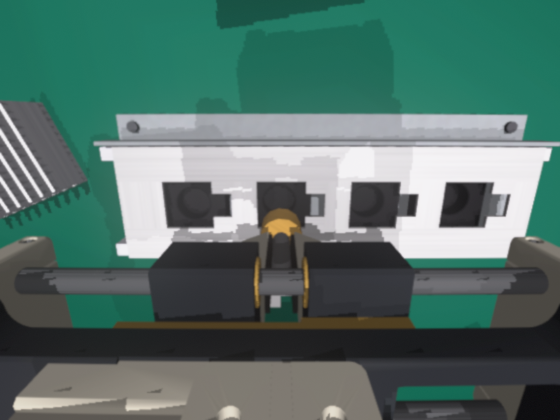

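The plug is held upright over the third window. The wrist view shows windows at (188,205), (282,205), (375,205) and (466,205), with hole outlines faintly visible inside them. One contrast-stretched crop to read the hole offsets.

```bash
python3 - <<'E'
from h import *
im=cv2.imread('pics/w4.png');c=viewer.get_calibration('wrist')
cr=im[172:240,155:505]; g=np.clip(cr.astype(float)*4-30,0,255).astype(np.uint8)
big=cv2.resize(g,None,fx=4.2,fy=4.2,interpolation=cv2.INTER_CUBIC)
a=big[:, :735];b=big[:,735:]; cv2.imwrite('pics/e4.png',np.vstack([a,b]))
w=onz(c,[[188,205],[282,205],[375,205],[466,205]],44).round(1);print(w.tolist())
O=np.array([610.8,26.6]);y=np.array([.0975,.995])
print(proj(c,[[*(O+y*k),z] for z in(44,30) for k in(120,40,-40,-120)]).round(1).tolist())
E
```

```text
[[622.5, 146.5, 44.0], [614.8, 65.7, 44.0], [607.2, -14.4, 44.0], [599.6, -93.7, 44.0]]
[[188.6, 204.9], [281.2, 205.2], [373.6, 205.4], [465.0, 205.6], [193.2, 200.5], [281.1, 200.7], [368.9, 201.0], [455.8, 201.2]]
```

View pics/e4.png

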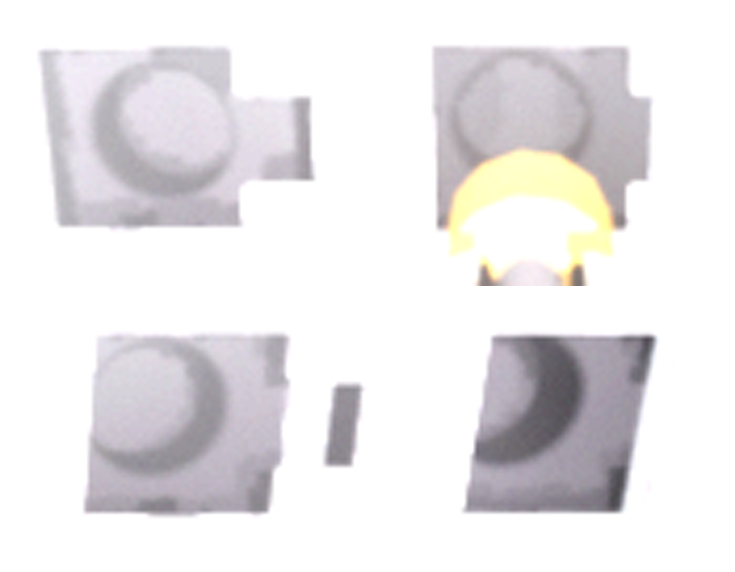

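The holes show clearly as circles. In crop pixels their centres are (164,130) for s4, (522,116) for s3, (156,122) for s2 and (513,112) for s1 (the last two relative to the second strip).

```bash
python3 - <<'E'
from h import *
c=viewer.get_calibration('wrist')
px=np.array([[164/4.2,129.5/4.2],[522/4.2,116/4.2],[175+156/4.2,122/4.2],[175+513/4.2,112/4.2]])+[155,172]
P=onz(c,px,30)[:,:2]
O=np.array([610.8,26.6]);y=np.array([.0975,.995]);x=np.array([.995,-.0975])
for k,p in zip((120,40,-40,-120),P): d=p-O-y*k;print(k,p.round(1),'off x %.1f y %.1f'%(d@x,d@y))
p=get_obs()['position'][:2]; d=P[1]-p;print('tool delta',d@x,-d@y)
E
```

```text
120 [620.2 145.7] off x -2.2 y -0.6
40 [615.9  68. ] off x 1.0 y 1.7
-40 [607.  -11.6] off x -0.1 y 1.6
-120 [601.8 -89.3] off x 2.4 y 3.8
tool delta 2.4953756311900204 -1.4593139959534702
```

Offsets are all plausible (within about 3.5 mm). Move over hole 3 and go down.

Request:
{"name": "drive_tool", "arguments": {"series": "0.25 -0.15 0 0 0 0 1; 0 0 2 0 0 0 1; 0 0 2 0 0 0 1; 0 0 1 0 0 0 1; 0 0 0 0 0 0 1"}}

```text
clock: 8.78
position: [615.0, 67.6, 74.2]
orientation: [0.0, 0.999, -0.048, -0.003]
wrist_force: [-0.8, -0.2, -1.9]
width: 0.11
gripper_force: 30.0
```

Request:
{"name": "drive_tool", "arguments": {"series": "0 0 0.2 0 0 0 1; 0 0 0.2 0 0 0 1; 0 0 0.2 0 0 0 1; 0 0 0.1 0 0 0 1; 0 0 0 0 0 0 1"}}

```text
clock: 9.2
position: [617.0, 67.4, 70.1]
orientation: [-0.0, 0.999, -0.048, 0.0]
wrist_force: [-0.2, 0.6, -0.7]
width: 0.112
gripper_force: 30.0
```

Request:
{"name": "drive_tool", "arguments": {"series": "0 0 0.1 0 0 0 1; 0 0 0.1 0 0 0 1; 0 0 0.1 0 0 0 1; 0 0 0 0 0 0 1; 0 0 0 0 0 0 1"}}

```text
clock: 9.62
position: [616.6, 67.4, 66.5]
orientation: [0.0, 0.999, -0.048, -0.0]
wrist_force: [-1.1, 1.0, -0.9]
width: 0.112
gripper_force: 30.0
```

It's entering the hole with no contact force. Continue down.

Request:
{"name": "drive_tool", "arguments": {"series": "0 0 0.25 0 0 0 1; 0 0 0.25 0 0 0 1; 0 0 0.25 0 0 0 1; 0 0 0.2 0 0 0 1; 0 0 0.1 0 0 0 1"}}

```text
clock: 10.03
position: [616.6, 67.4, 55.7]
orientation: [0.0, 0.999, -0.048, -0.0]
wrist_force: [0.3, 0.5, -0.3]
width: 0.113
gripper_force: 30.0
```

Request:
{"name": "drive_tool", "arguments": {"series": "0 0 0 0 0 0 1; 0 0 0.1 0 0 0 1; 0 0 0 0 0 0 1; 0 0 0 0 0 0 1"}}

```text
clock: 10.37
position: [616.7, 67.4, 55.6]
orientation: [-0.0, 0.999, -0.048, 0.0]
wrist_force: [-2.1, 1.8, 3.3]
width: 0.113
gripper_force: 30.0
```

Home (foot at 14 mm). Release, rise and go to the plug at (515,340).

Request:
{"name": "drive_tool", "arguments": {"series": "0 0 0 0 0 0 0.75; 0 0 0 0 0 0 0.75; 0 0 0 0 0 0 0.75; 0 0 -2 0 0 0 0.75; 0 0 -3 0 0 0 0.7"}}

```text
clock: 10.78
position: [614.8, 67.1, 102.5]
orientation: [0.0, 0.999, -0.048, -0.003]
wrist_force: [0.0, 0.0, -0.7]
width: 0.276
gripper_force: 0.0
```

Request:
{"name": "drive_tool", "arguments": {"series": "0 0 -3 0 0 0 0.7; 0 0 -3 0 0 0 0.6; -1.8 -3.7 0 0 0 0 0.6; -1.8 -3.7 0 0 0 0 0.6; -1.8 -3.7 0 0 0 0 0.6"}}

```text
clock: 11.2
position: [573.8, 183.5, 165.9]
orientation: [-0.0, 0.999, -0.049, 0.001]
wrist_force: [0.6, 0.1, 0.4]
width: 0.397
gripper_force: 0.0
```

Request:
{"name": "drive_tool", "arguments": {"series": "-1.8 -3.7 0 0 0 0 0.6; -1.8 -3.7 0 0 0 0 0.6; -1.8 -3.7 0 0 0 0 0.6; -2 -3.9 0 0 0 0 0.6; 0 0 0 0 0 0 0.6"}}

```text
clock: 11.62
position: [512.1, 344.0, 165.2]
orientation: [-0.001, 0.999, -0.045, -0.0]
wrist_force: [-0.1, 0.3, -0.5]
width: 0.399
gripper_force: 0.0
```

Request:
{"name": "drive_tool", "arguments": {"series": "0 0 0 0 0 0 0.6; 0 0 0 0 0 0 0.6; 0 0 0 0 0 0 0.6"}}

```text
clock: 11.87
position: [516.0, 336.3, 165.1]
orientation: [0.0, 0.999, -0.049, 0.0]
wrist_force: [0.1, -0.1, -0.6]
width: 0.402
gripper_force: 0.0
```

```bash
python3 - <<'E'
from h import *
o=get_obs();print(np.round(o['position'],1),o['width'],o['wrist_force'])
brass();brass('scene');brass('wrist')
im,c=cap('wrist','w5.png')
E
```

```text
[516.  336.3 165.1] 0.4016764848239428 [ 0.13125386 -0.06198803 -0.58883936]
top [241. 182.] 75 [617.9  70.4  14. ]
top [395. 248.] 73 [ 458.5 -317.3   14. ]
top [323. 264.] 79 [ 415.9 -137.7   14. ]
scene [221. 180.] 61 [ 460.7 -316.7   14. ]
scene [274. 199.] 79 [ 419.  -141.2   14. ]
scene [271. 266.] 78 [598.1  47.1  14. ]
scene [416. 324.] 189 [514.5 339.1  14. ]
wrist [558.  62.] 281 [617.8  51.4  14. ]
wrist [277. 193.] 398 [511.8 340.6  14. ]
wrist [350. 282.] 157 [393. 264.  14.]
wrist [210. 270.] 38 [425.4 428.7  14. ]
wrist [210. 302.] 37 [382.8 437.1  14. ]
```

View pics/w5.png

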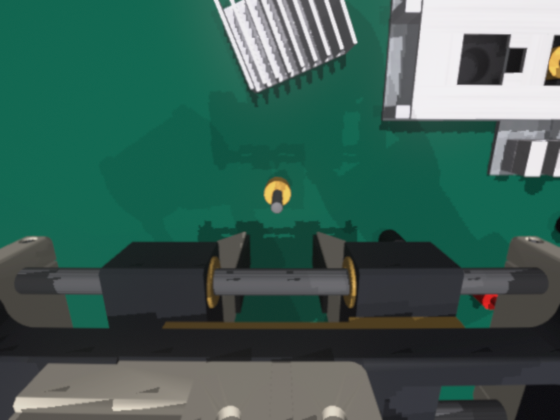

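The plug's foot is at (277,193) and its tip at (277,208), nearly centred. Correct by a few mm and grasp.

Request:
{"name": "drive_tool", "arguments": {"series": "-0.25 -0.3 3.5 0 0 0 0.6; 0 0 3.5 0 0 0 0.6; 0 0 3.5 0 0 0 0.6; 0 0 1.8 0 0 0 0.6; 0 0 0 0 0 0 0.6"}}

```text
clock: 12.48
position: [510.7, 338.5, 37.5]
orientation: [0.002, 0.999, -0.049, -0.004]
wrist_force: [-1.7, -1.4, -0.7]
width: 0.402
gripper_force: 0.0
```

Request:
{"name": "drive_tool", "arguments": {"series": "0 0 0 0 0 0 1; 0 0 0 0 0 0 1; 0 0 0 0 0 0 1; 0 0 0 0 0 0 1; 0 0 0 0 0 0 1"}}

```text
clock: 12.9
position: [514.0, 341.0, 43.8]
orientation: [-0.001, 0.999, -0.048, 0.001]
wrist_force: [-0.3, -1.1, 5.0]
width: 0.111
gripper_force: 30.0
```

Request:
{"name": "drive_tool", "arguments": {"series": "0 0 0 0 0 0 1; 0 0 0 0 0 0 1; 0 0 0 0 0 0 1"}}

```text
clock: 13.15
position: [514.0, 341.0, 43.8]
orientation: [-0.001, 0.999, -0.048, 0.001]
wrist_force: [-0.5, 0.0, 6.2]
width: 0.115
gripper_force: 30.0
```

Request:
{"name": "drive_tool", "arguments": {"series": "0 0 -2 0 0 0 1; 0 0 -3.3 0 0 0 1; 0 0 -3.3 0 0 0 1; 2.1 3.1 0 0 0 0 1; 2.1 3.1 0 0 0 0 1"}}

```text
clock: 13.57
position: [549.7, 276.4, 131.2]
orientation: [-0.001, 0.999, -0.046, 0.003]
wrist_force: [0.8, -0.5, -1.6]
width: 0.109
gripper_force: 30.0
```

Request:
{"name": "drive_tool", "arguments": {"series": "2.1 3.1 0 0 0 0 1; 2.1 3.1 0 0 0 0 1; 2.1 3.1 0 0 0 0 1; 1.0 1.5 0 0 0 0 1; 1.0 1.5 0 0 0 0 1"}}

```text
clock: 13.98
position: [620.3, 142.4, 128.2]
orientation: [0.0, 0.999, -0.049, -0.0]
wrist_force: [0.5, 0.7, -1.9]
width: 0.113
gripper_force: 30.0
```

Request:
{"name": "drive_tool", "arguments": {"series": "0 0 0 0 0 0 1; 0 0 0 0 0 0 1; 0 0 0 0 0 0 1; 0 0 0 0 0 0 1"}}

```text
clock: 14.32
position: [619.1, 145.7, 128.2]
orientation: [-0.0, 0.999, -0.048, -0.0]
wrist_force: [0.3, 0.6, -1.8]
width: 0.111
gripper_force: 30.0
```

Request:
{"name": "drive_tool", "arguments": {"series": "0.15 0.05 0 0 0 0 1; 0 0 2 0 0 0 1; 0 0 2 0 0 0 1; 0 0 0.9 0 0 0 1; 0 0 0 0 0 0 1"}}

```text
clock: 14.73
position: [619.3, 144.3, 76.7]
orientation: [0.0, 0.999, -0.048, -0.002]
wrist_force: [-0.4, -0.5, -1.2]
width: 0.111
gripper_force: 30.0
```

Request:
{"name": "drive_tool", "arguments": {"series": "0 0 0.2 0 0 0 1; 0 0 0.2 0 0 0 1; 0 0 0.2 0 0 0 1; 0 0 0.2 0 0 0 1; 0 0 0 0 0 0 1"}}

```text
clock: 15.15
position: [622.0, 144.2, 73.0]
orientation: [-0.0, 0.999, -0.048, 0.001]
wrist_force: [-1.3, 0.4, 5.1]
width: 0.112
gripper_force: 30.0
```

Request:
{"name": "drive_tool", "arguments": {"series": "0 0 0.1 0 0 0 1; 0 0 0.1 0 0 0 1; 0 0 0 0 0 0 1; 0 0 0 0 0 0 1"}}

```text
clock: 15.48
position: [622.4, 144.3, 72.7]
orientation: [-0.0, 0.999, -0.048, 0.002]
wrist_force: [-3.5, 1.0, 14.5]
width: 0.112
gripper_force: 30.0
```

Light contact at the rim; nudge toward the estimated hole centre.

Request:
{"name": "drive_tool", "arguments": {"series": "-0.08 -0.04 0 0 0 0 1; -0.07 -0.04 0 0 0 0 1; 0 0 0 0 0 0 1; 0 0 0 0 0 0 1"}}

```text
clock: 15.82
position: [620.0, 145.1, 69.7]
orientation: [-0.0, 0.999, -0.048, 0.001]
wrist_force: [-0.6, 1.5, 0.4]
width: 0.115
gripper_force: 30.0
```

It dropped in. Continue down to about 57.5 mm.

Request:
{"name": "drive_tool", "arguments": {"series": "0 0 0.25 0 0 0 1; 0 0 0.25 0 0 0 1; 0 0 0.25 0 0 0 1; 0 0 0.25 0 0 0 1; 0 0 0.15 0 0 0 1"}}

```text
clock: 16.23
position: [620.1, 145.1, 57.7]
orientation: [-0.0, 0.999, -0.048, 0.0]
wrist_force: [-0.5, 2.8, 12.3]
width: 0.114
gripper_force: 30.0
```

Request:
{"name": "drive_tool", "arguments": {"series": "0 0 0.1 0 0 0 1; 0 0 0 0 0 0 1; 0 0 0 0 0 0 1"}}

```text
clock: 16.48
position: [620.1, 145.1, 57.8]
orientation: [-0.0, 0.999, -0.048, 0.001]
wrist_force: [-2.6, 3.6, 7.3]
width: 0.111
gripper_force: 30.0
```

Home. Release and go to the plug at (418,-139).

Request:
{"name": "drive_tool", "arguments": {"series": "0 0 0 0 0 0 0.75; 0 0 0 0 0 0 0.75; 0 0 0 0 0 0 0.75; 0 0 -2 0 0 0 0.75; 0 0 -3 0 0 0 0.7"}}

```text
clock: 16.9
position: [617.3, 144.1, 103.3]
orientation: [0.001, 0.999, -0.048, -0.004]
wrist_force: [-0.3, 0.0, 0.6]
width: 0.277
gripper_force: 0.0
```

Request:
{"name": "drive_tool", "arguments": {"series": "0 0 -3 0 0 0 0.7; 0 0 -2.5 0 0 0 0.6; -1.9 3.3 0 0 0 0 0.6; -1.9 3.3 0 0 0 0 0.6; -1.9 3.3 0 0 0 0 0.6"}}

```text
clock: 17.32
position: [552.3, 50.8, 161.5]
orientation: [0.0, 0.999, -0.048, -0.0]
wrist_force: [1.0, -1.1, 0.0]
width: 0.397
gripper_force: 0.0
```

Request:
{"name": "drive_tool", "arguments": {"series": "-1.9 3.3 0 0 0 0 0.6; -1.9 3.4 0 0 0 0 0.6; -1.9 3.4 0 0 0 0 0.6; -2 3.4 0 0 0 0 0.6; -2 3.4 0 0 0 0 0.6"}}

```text
clock: 17.73
position: [438.9, -108.4, 161.4]
orientation: [0.0, 0.999, -0.048, -0.0]
wrist_force: [-0.5, -0.3, -0.3]
width: 0.399
gripper_force: 0.0
```

Request:
{"name": "drive_tool", "arguments": {"series": "-2 3.4 0 0 0 0 0.6; 0 0 0 0 0 0 0.6; 0 0 0 0 0 0 0.6; 0 0 0 0 0 0 0.6; 0 0 0 0 0 0 0.6"}}

```text
clock: 18.15
position: [417.8, -138.4, 161.6]
orientation: [-0.0, 0.999, -0.048, -0.0]
wrist_force: [-0.1, 1.0, 0.8]
width: 0.4
gripper_force: 0.0
```

```bash
python3 - <<'E'
from h import *
o=get_obs();print(np.round(o['position'],1),o['width'],o['wrist_force'])
brass();brass('scene');brass('wrist')
E
```

```text
[ 417.8 -138.4  161.6] 0.400332943174407 [-0.07224808  1.02845807  0.82423338]
top [210. 180.] 72 [623.1 148.7  14. ]
top [241. 182.] 75 [617.9  70.4  14. ]
top [396. 250.] 27 [ 451.1 -321.    14. ]
scene [221. 180.] 60 [ 460.7 -316.7   14. ]
scene [274. 200.] 72 [ 421.5 -139.6   14. ]
scene [271. 266.] 77 [598.1  47.1  14. ]
scene [297. 288.] 113 [605.5 129.1  14. ]
wrist [19.  0.] 288 [619.9  86.8  14. ]
wrist [455. 136.] 457 [ 457.6 -322.4   14. ]
wrist [281. 192.] 407 [ 414.9 -137.9   14. ]
wrist [212. 283.] 146 [311.4 -45.3  14. ]
wrist [351. 288.] 130 [ 288.4 -210.2   14. ]
```

Request:
{"name": "drive_tool", "arguments": {"series": "-0.1 0 3.5 0 0 0 0.6; 0 0 3.5 0 0 0 0.6; 0 0 3.5 0 0 0 0.6; 0 0 1.4 0 0 0 0.6; 0 0 0 0 0 0 0.6"}}

```text
clock: 18.72
position: [414.6, -137.1, 39.7]
orientation: [-0.001, 0.999, -0.047, -0.003]
wrist_force: [-1.2, -0.8, 0.7]
width: 0.402
gripper_force: 0.0
```

Request:
{"name": "drive_tool", "arguments": {"series": "0 0 0 0 0 0 1; 0 0 0 0 0 0 1; 0 0 0 0 0 0 1; 0 0 0 0 0 0 1; 0 0 0 0 0 0 1"}}

```text
clock: 19.13
position: [417.0, -139.1, 43.7]
orientation: [0.001, 0.999, -0.048, 0.001]
wrist_force: [-0.1, -0.6, 3.9]
width: 0.109
gripper_force: 30.0
```

Request:
{"name": "drive_tool", "arguments": {"series": "0 0 0 0 0 0 1; 0 0 0 0 0 0 1; 0 0 0 0 0 0 1"}}

```text
clock: 19.38
position: [417.1, -139.2, 43.6]
orientation: [0.0, 0.999, -0.048, 0.001]
wrist_force: [0.0, 1.4, 7.9]
width: 0.109
gripper_force: 30.0
```

Request:
{"name": "drive_tool", "arguments": {"series": "0 0 -2 0 0 0 1; 0 0 -3.3 0 0 0 1; 0 0 -3.3 0 0 0 1; 2.9 -2.4 0 0 0 0 1; 2.9 -2.4 0 0 0 0 1"}}

```text
clock: 19.8
position: [480.0, -97.6, 131.5]
orientation: [0.001, 0.999, -0.05, 0.002]
wrist_force: [0.5, -2.2, -2.1]
width: 0.109
gripper_force: 30.0
```

Request:
{"name": "drive_tool", "arguments": {"series": "2.9 -2.4 0 0 0 0 1; 2.9 -2.4 0 0 0 0 1; 2.9 -2.4 0 0 0 0 1; 1.6 -1.3 0 0 0 0 1; 1.6 -1.2 0 0 0 0 1"}}

```text
clock: 20.22
position: [607.5, -10.1, 128.3]
orientation: [-0.0, 0.999, -0.048, -0.0]
wrist_force: [-0.3, -0.8, -1.0]
width: 0.113
gripper_force: 30.0
```

Request:
{"name": "drive_tool", "arguments": {"series": "0 0 0 0 0 0 1; 0 0 0 0 0 0 1; 0 0 0 0 0 0 1; 0 0 0 0 0 0 1"}}

```text
clock: 20.55
position: [605.6, -12.3, 128.6]
orientation: [0.0, 0.999, -0.049, -0.0]
wrist_force: [0.2, -0.1, -1.7]
width: 0.11
gripper_force: 30.0
```

Request:
{"name": "drive_tool", "arguments": {"series": "0.05 0 0 0 0 0 1; 0 0 2 0 0 0 1; 0 0 2 0 0 0 1; 0 0 0.9 0 0 0 1; 0 0 0 0 0 0 1"}}

```text
clock: 20.97
position: [605.2, -12.0, 77.6]
orientation: [-0.0, 0.999, -0.049, -0.002]
wrist_force: [-0.2, 0.9, -0.2]
width: 0.112
gripper_force: 30.0
```

Request:
{"name": "drive_tool", "arguments": {"series": "0 0 0.2 0 0 0 1; 0 0 0.2 0 0 0 1; 0 0 0.2 0 0 0 1; 0 0 0.2 0 0 0 1; 0 0 0 0 0 0 1"}}

```text
clock: 21.38
position: [607.1, -11.7, 71.8]
orientation: [0.0, 0.999, -0.048, 0.0]
wrist_force: [-0.9, 0.2, -1.1]
width: 0.11
gripper_force: 30.0
```

Request:
{"name": "drive_tool", "arguments": {"series": "0 0 0.1 0 0 0 1; 0 0 0.1 0 0 0 1; 0 0 0 0 0 0 1; 0 0 0 0 0 0 1"}}

```text
clock: 21.72
position: [607.0, -11.7, 69.7]
orientation: [0.0, 0.999, -0.048, -0.0]
wrist_force: [-0.1, 0.1, -0.8]
width: 0.107
gripper_force: 30.0
```

In the hole without contact. Go to the bottom.

Request:
{"name": "drive_tool", "arguments": {"series": "0 0 0.25 0 0 0 1; 0 0 0.25 0 0 0 1; 0 0 0.25 0 0 0 1; 0 0 0.25 0 0 0 1; 0 0 0.15 0 0 0 1"}}

```text
clock: 22.13
position: [606.8, -11.7, 57.7]
orientation: [0.0, 0.999, -0.048, -0.0]
wrist_force: [-1.5, 1.8, 11.6]
width: 0.111
gripper_force: 30.0
```

Request:
{"name": "drive_tool", "arguments": {"series": "0 0 0.1 0 0 0 1; 0 0 0 0 0 0 1; 0 0 0 0 0 0 1"}}

```text
clock: 22.38
position: [607.1, -11.7, 57.7]
orientation: [0.0, 0.999, -0.048, 0.0]
wrist_force: [-2.7, -0.1, 4.3]
width: 0.108
gripper_force: 30.0
```

Request:
{"name": "drive_tool", "arguments": {"series": "0 0 0 0 0 0 0.75; 0 0 0 0 0 0 0.75; 0 0 0 0 0 0 0.75; 0 0 -2 0 0 0 0.75; 0 0 -3 0 0 0 0.7"}}

```text
clock: 22.8
position: [605.0, -11.5, 104.4]
orientation: [-0.0, 0.999, -0.048, -0.004]
wrist_force: [0.2, 0.1, 0.2]
width: 0.281
gripper_force: 0.0
```

Request:
{"name": "drive_tool", "arguments": {"series": "0 0 -3 0 0 0 0.7; 0 0 -2.5 0 0 0 0.6; -1.3 3.5 0 0 0 0 0.6; -1.3 3.5 0 0 0 0 0.6; -1.3 3.5 0 0 0 0 0.6"}}

```text
clock: 23.22
position: [557.8, -113.1, 162.6]
orientation: [0.0, 0.999, -0.047, 0.001]
wrist_force: [-0.3, -0.5, -0.3]
width: 0.397
gripper_force: 0.0
```

Request:
{"name": "drive_tool", "arguments": {"series": "-1.3 3.5 0 0 0 0 0.6; -1.3 3.5 0 0 0 0 0.6; -1.3 3.6 0 0 0 0 0.6; -1.3 3.6 0 0 0 0 0.6; -1.3 3.6 0 0 0 0 0.6"}}

```text
clock: 23.63
position: [475.2, -284.9, 162.2]
orientation: [0.0, 0.999, -0.048, 0.0]
wrist_force: [0.6, -0.3, 0.6]
width: 0.398
gripper_force: 0.0
```

Request:
{"name": "drive_tool", "arguments": {"series": "-1.4 3.6 0 0 0 0 0.6; 0 0 0 0 0 0 0.6; 0 0 0 0 0 0 0.6; 0 0 0 0 0 0 0.6; 0 0 0 0 0 0 0.6"}}

```text
clock: 24.05
position: [459.4, -316.7, 162.1]
orientation: [-0.0, 0.999, -0.048, -0.0]
wrist_force: [0.2, 0.5, 0.7]
width: 0.403
gripper_force: 0.0
```

```bash
python3 - <<'E'
from h import *
o=get_obs();print(np.round(o['position'],1),o['width'],o['wrist_force'])
brass();brass('scene');brass('wrist')
E
```

```text
[ 459.4 -316.7  162.1] 0.40313558354279844 [0.21475641 0.4708375  0.73661766]
top [210. 180.] 72 [623.1 148.7  14. ]
top [241. 182.] 75 [617.9  70.4  14. ]
top [273. 186.] 70 [609.5 -10.7  14. ]
scene [220. 180.] 53 [ 462.2 -317.1   14. ]
scene [249. 246.] 66 [590.1 -35.5  14. ]
scene [271. 266.] 77 [598.1  47.1  14. ]
scene [297. 288.] 113 [605.5 129.1  14. ]
wrist [281. 190.] 443 [ 458.3 -316.6   14. ]
wrist [212. 283.] 235 [ 352.7 -224.1   14. ]
wrist [351. 288.] 139 [ 330.3 -388.8   14. ]
```

Request:
{"name": "drive_tool", "arguments": {"series": "0.1 0 3.5 0 0 0 0.6; 0 0 3.5 0 0 0 0.6; 0 0 3.5 0 0 0 0.6; 0 0 1.4 0 0 0 0.6; 0 0 0 0 0 0 0.6"}}

```text
clock: 24.62
position: [458.3, -315.3, 39.5]
orientation: [-0.002, 0.999, -0.048, -0.003]
wrist_force: [-1.0, 0.1, 0.6]
width: 0.4
gripper_force: 0.0
```

Request:
{"name": "drive_tool", "arguments": {"series": "0 0 0 0 0 0 1; 0 0 0 0 0 0 1; 0 0 0 0 0 0 1; 0 0 0 0 0 0 1; 0 0 0 0 0 0 1"}}

```text
clock: 25.03
position: [460.4, -318.3, 44.4]
orientation: [0.001, 0.999, -0.048, 0.001]
wrist_force: [0.5, -0.0, 3.6]
width: 0.107
gripper_force: 30.0
```

Request:
{"name": "drive_tool", "arguments": {"series": "0 0 0 0 0 0 1; 0 0 0 0 0 0 1; 0 0 0 0 0 0 1"}}

```text
clock: 25.28
position: [460.5, -318.4, 44.4]
orientation: [0.001, 0.999, -0.048, 0.001]
wrist_force: [0.1, 1.4, 7.2]
width: 0.11
gripper_force: 30.0
```

Request:
{"name": "drive_tool", "arguments": {"series": "0 0 -2 0 0 0 1; 0 0 -3.3 0 0 0 1; 0 0 -3.3 0 0 0 1; 1.7 -3.5 0 0 0 0 1; 1.7 -3.5 0 0 0 0 1"}}

```text
clock: 25.7
position: [501.3, -253.2, 131.7]
orientation: [0.002, 0.999, -0.051, 0.002]
wrist_force: [1.7, 0.4, -1.7]
width: 0.114
gripper_force: 30.0
```

Request:
{"name": "drive_tool", "arguments": {"series": "1.7 -3.5 0 0 0 0 1; 1.7 -3.5 0 0 0 0 1; 1.7 -3.5 0 0 0 0 1; 1.7 -3.5 0 0 0 0 1; 1.6 -3.1 0 0 0 0 1"}}

```text
clock: 26.12
position: [601.1, -87.1, 129.1]
orientation: [-0.0, 0.999, -0.048, -0.0]
wrist_force: [1.2, -0.3, -1.1]
width: 0.112
gripper_force: 30.0
```

Request:
{"name": "drive_tool", "arguments": {"series": "0 0 0 0 0 0 1; 0 0 0 0 0 0 1; 0 0 0 0 0 0 1; 0 0 0 0 0 0 1"}}

```text
clock: 26.45
position: [599.8, -90.6, 129.1]
orientation: [0.0, 0.999, -0.049, -0.0]
wrist_force: [-1.0, 0.8, -1.6]
width: 0.106
gripper_force: 30.0
```

Request:
{"name": "drive_tool", "arguments": {"series": "0.1 -0.05 0 0 0 0 1; 0 0 2 0 0 0 1; 0 0 2 0 0 0 1; 0 0 0.9 0 0 0 1; 0 0 0 0 0 0 1"}}

```text
clock: 26.87
position: [599.8, -89.5, 78.0]
orientation: [-0.0, 0.999, -0.049, -0.002]
wrist_force: [-0.3, 1.1, -0.7]
width: 0.116
gripper_force: 30.0
```

Request:
{"name": "drive_tool", "arguments": {"series": "0 0 0.2 0 0 0 1; 0 0 0.2 0 0 0 1; 0 0 0.2 0 0 0 1; 0 0 0.2 0 0 0 1; 0 0 0 0 0 0 1"}}

```text
clock: 27.28
position: [602.0, -89.1, 72.5]
orientation: [0.0, 0.999, -0.048, 0.001]
wrist_force: [1.4, 0.3, -1.0]
width: 0.114
gripper_force: 30.0
```

Request:
{"name": "drive_tool", "arguments": {"series": "0 0 0.1 0 0 0 1; 0 0 0.1 0 0 0 1; 0 0 0 0 0 0 1; 0 0 0 0 0 0 1"}}

```text
clock: 27.62
position: [601.9, -89.0, 70.4]
orientation: [0.0, 0.999, -0.048, 0.0]
wrist_force: [2.0, 0.5, -0.3]
width: 0.121
gripper_force: 30.0
```

Request:
{"name": "drive_tool", "arguments": {"series": "0 0 0.25 0 0 0 1; 0 0 0.25 0 0 0 1; 0 0 0.25 0 0 0 1; 0 0 0.25 0 0 0 1; 0 0 0.15 0 0 0 1"}}

```text
clock: 28.03
position: [601.9, -89.0, 58.5]
orientation: [0.0, 0.999, -0.048, 0.0]
wrist_force: [3.2, 0.8, 2.4]
width: 0.106
gripper_force: 30.0
```

Request:
{"name": "drive_tool", "arguments": {"series": "0 0 0.1 0 0 0 1; 0 0 0 0 0 0 1; 0 0 0 0 0 0 1"}}

```text
clock: 28.28
position: [602.1, -89.0, 58.5]
orientation: [0.0, 0.999, -0.048, 0.001]
wrist_force: [2.0, 0.8, 5.5]
width: 0.111
gripper_force: 30.0
```

All four are home. Release, then hover by the knob and check in one picture.

Request:
{"name": "drive_tool", "arguments": {"series": "0 0 0 0 0 0 0.75; 0 0 0 0 0 0 0.75; 0 0 0 0 0 0 0.75; 0 0 -2 0 0 0 0.75; 0 0 -3 0 0 0 0.7"}}

```text
clock: 28.7
position: [598.8, -88.5, 104.6]
orientation: [-0.001, 0.999, -0.048, -0.004]
wrist_force: [0.2, 0.4, -1.4]
width: 0.279
gripper_force: 0.0
```

Request:
{"name": "drive_tool", "arguments": {"series": "0 0 -3 0 0 0 0.6; 0 0 -3 0 0 0 0.4; -3 -4 0 0 0 0 0.4; -3 -4 0 0 0 0 0.4; -3 -4.1 0 0 0 0 0.4"}}

```text
clock: 29.12
position: [535.6, 18.5, 167.6]
orientation: [0.0, 0.999, -0.049, -0.0]
wrist_force: [0.9, 1.0, 0.1]
width: 0.585
gripper_force: 0.0
```

Request:
{"name": "drive_tool", "arguments": {"series": "0 0 0 0 0 0 0.4; 0 0 0 0 0 0 0.4; 0 0 0 0 0 0 0.4; 0 0 0 0 0 0 0.4"}}

```text
clock: 29.45
position: [537.5, 17.2, 167.5]
orientation: [0.0, 0.999, -0.049, -0.0]
wrist_force: [0.1, -0.1, -0.3]
width: 0.602
gripper_force: 0.0
```

```bash
python3 - <<'E'
from h import *
o=get_obs();print(np.round(o['position'],1),o['width'],o['wrist_force'])
brass();im,c=cap('wrist','w6.png')
E
```

```text
[537.5  17.2 167.5] 0.6019613176724657 [ 0.11433443 -0.13547472 -0.25531207]
top [307. 190.] 26 [601.3 -95.6  14. ]
```

View pics/w6.png

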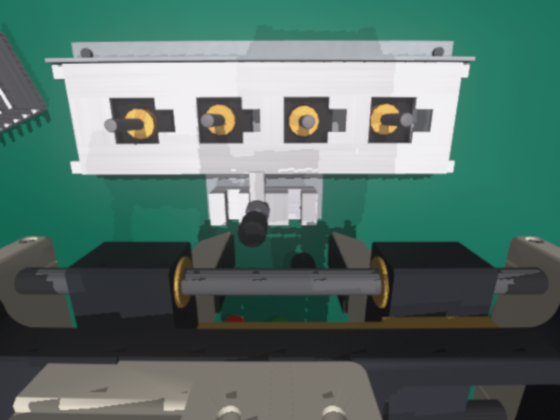

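All four plugs stand in their windows at (140,123), (220,120), (307,121) and (386,119). The knob is at (253,229). Grasp the knob.

Request:
{"name": "drive_tool", "arguments": {"series": "-1.6 -2.4 0 0 0 0 0.4; 0 0 3 0 0 0 0.4; 0 0 3 0 0 0 0.4; 0 0 3 0 0 0 0.4; 0 0 0 0 0 0 0.4"}}

```text
clock: 29.97
position: [520.0, 42.9, 72.6]
orientation: [0.0, 0.999, -0.049, -0.005]
wrist_force: [-2.2, -0.4, -1.4]
width: 0.599
gripper_force: 0.0
```

Request:
{"name": "drive_tool", "arguments": {"series": "0 0 0 0 0 0 0.4; 0 0 0 0 0 0 0.8; 0 0 0 0 0 0 0.8; 0 0 0 0 0 0 0.8; 0 0 0 0 0 0 0.8"}}

```text
clock: 30.38
position: [524.2, 43.3, 79.0]
orientation: [0.0, 0.999, -0.048, 0.001]
wrist_force: [0.1, 0.1, 0.2]
width: 0.364
gripper_force: 0.0
```

Request:
{"name": "drive_tool", "arguments": {"series": "0 0 0 0 0 0 0.8; 0 0 0 0 0 0 0.8; 0 0 0 0 0 0 0.8; 0 0 0 0 0 0 0.8"}}

```text
clock: 30.72
position: [523.8, 43.3, 78.3]
orientation: [0.0, 0.999, -0.048, 0.001]
wrist_force: [-0.9, 0.1, 5.6]
width: 0.253
gripper_force: 30.0
```

Held. Lift 21 mm, shift 25 mm, then lower.

Request:
{"name": "drive_tool", "arguments": {"series": "0 0 -0.7 0 0 0 0.8; 0 0 -0.7 0 0 0 0.8; 0 0 -0.7 0 0 0 0.8; 0 0 0 0 0 0 0.8; 0 0 0 0 0 0 0.8"}}

```text
clock: 31.13
position: [523.7, 43.4, 99.1]
orientation: [0.0, 0.999, -0.048, 0.001]
wrist_force: [3.5, -0.7, -2.1]
width: 0.251
gripper_force: 30.0
```

Request:
{"name": "drive_tool", "arguments": {"series": "0 -0.8 0 0 0 0 0.8; 0 -0.8 0 0 0 0 0.8; 0 -0.8 0 0 0 0 0.8; 0 0 0 0 0 0 0.8; 0 0 0 0 0 0 0.8"}}

```text
clock: 31.55
position: [526.0, 68.4, 98.6]
orientation: [-0.0, 0.999, -0.048, 0.0]
wrist_force: [6.0, -0.3, -2.0]
width: 0.249
gripper_force: 30.0
```

Request:
{"name": "drive_tool", "arguments": {"series": "0 0 0 0 0 0 0.8; 0 0 0 0 0 0 0.8; 0 0 0 0 0 0 0.8"}}

```text
clock: 31.8
position: [526.0, 67.6, 98.7]
orientation: [-0.0, 0.999, -0.048, 0.0]
wrist_force: [4.9, 0.3, -3.0]
width: 0.257
gripper_force: 30.0
```

Request:
{"name": "drive_tool", "arguments": {"series": "0 0 0.7 0 0 0 0.8; 0 0 0.7 0 0 0 0.8; 0 0 0.6 0 0 0 0.8; 0 0 0 0 0 0 0.8; 0 0 0 0 0 0 0.8"}}

```text
clock: 32.22
position: [526.0, 67.3, 78.5]
orientation: [-0.0, 0.999, -0.048, 0.0]
wrist_force: [3.8, 0.6, -0.2]
width: 0.254
gripper_force: 30.0
```

Down at 78.5 mm (it was 78.3 in the loading notch). Open, rise clear and check.

Request:
{"name": "drive_tool", "arguments": {"series": "0 0 0.05 0 0 0 0.8; 0 0 0 0 0 0 0.4; 0 0 0 0 0 0 0.4; 0 0 0 0 0 0 0.4; 0 0 -3 0 0 0 0.4"}}

```text
clock: 32.63
position: [521.3, 67.2, 103.3]
orientation: [0.0, 0.999, -0.048, -0.006]
wrist_force: [-0.7, 0.6, -0.3]
width: 0.495
gripper_force: 0.0
```

Request:
{"name": "drive_tool", "arguments": {"series": "0 0 -3 0 0 0 0.4; 0 0 -3.5 0 0 0 0.4; -2 0 -3 0 0 0 0.4; -2 0 -1 0 0 0 0.4; -2 0 0 0 0 0 0.4"}}

```text
clock: 33.05
position: [466.1, 73.1, 215.7]
orientation: [0.0, 0.999, -0.048, 0.002]
wrist_force: [0.2, 0.0, -0.1]
width: 0.602
gripper_force: 0.0
```

Request:
{"name": "drive_tool", "arguments": {"series": "0 0 0 0 0 0 0.4; 0 0 0 0 0 0 0.4; 0 0 0 0 0 0 0.4"}}

```text
clock: 33.3
position: [466.0, 73.0, 212.9]
orientation: [0.0, 0.999, -0.048, -0.0]
wrist_force: [-0.3, 0.2, -0.1]
width: 0.599
gripper_force: 0.0
```

```bash
python3 - <<'E'
from h import *
o=get_obs();print(np.round(o['position'],1),o['width'],o['wrist_force'])
im,c=cap('wrist'); cv2.imwrite('pics/w7.png',im[:,:,::-1])
O=np.array([610.8,26.6]);y=np.array([.0975,.995]);x=np.array([.995,-.0975])
print('locked knob top should be at px',proj(c,[[*(O-88*x+32*y),108]]).round(1),'plate +y edge',proj(c,[[*(O+204*y),44]]).round(1))
E
```

```text
[466.   73.  212.9] 0.5992176096816734 [-0.28254684  0.1732706  -0.06229645]
locked knob top should be at px [[281.1 133.5]] plate +y edge [[111.9  41.7]]
```

View pics/w7.png

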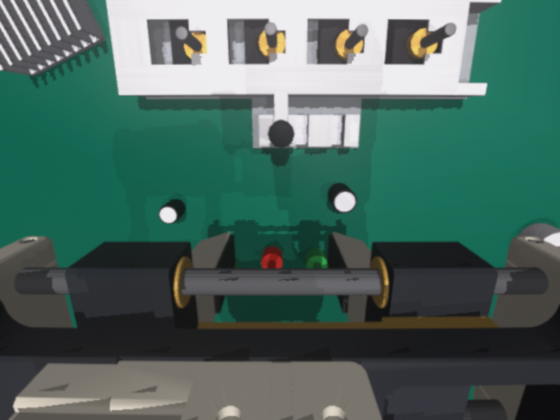

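The knob top at (281,133) and the plate edge at column 112 match the locked position. The forks lie round all four handles, and the arm is clear.

```bash
python3 -c "
from bench import order
print(order.job_done())"
```

```text
the job is handed in; nothing more can be done
None
```

The job is handed in. All four plugs are home in their own sockets, and the last camera check showed the lever in the locked notch with the plate closed round them; the hand-in call returned no verdict.

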